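# Nest the steel beaker set on the chemical prep bench

### The arm

A 7-joint arm with a two-finger parallel gripper is mounted at the origin on the work surface. World frame = base frame: x ahead of the robot, y to its left, z up, the work surface at z = 0. Lengths are in mm, angles in degrees, forces in N, time in s.
With the tool pointing down it reaches from about 400 to 900 mm from the base axis. Payload 5.5 kg.
Tool frame: the origin (TCP) lies midway between the tips of the shut fingers; the grasp point (between the pads) lies 19 mm behind it; z points along the fingers, y is the line along which they close (so a half turn about z gives the same grasp; the last joint's range is limited). The gripper opens to 85 mm and grips with 20 to 120 N. Pads are 22 mm wide; open, the fingers measure 114 mm over their backs; the gripper's body (76 mm by 85 mm) begins 54 mm behind the grasp point. The pads swing forward as they close: fully open they stand 13 mm farther back than shut.
Start: joints at [87.789, 28.699, -24.465, 88.831, 12.651, 65.22, -12.049], TCP at [193.239, -620.611, 231.31] pointing down, gripper open.
Joint ranges: [-164.97, 164.97], [-17.58, 116.51], [-87.97, 89.64], [11.32, 138.91], [-80.73, 260.73], [10.89, 115.49], [-147.41, 147.41]. Speed limits (degrees/s): [147.25, 147.25, 180, 180, 180, 180, 180].

### API

Orientations are given as a 3x3 rotation matrix whose columns are the frame's x, y, z axes.
In Python, from station import robot gives the robot as it stands.
- The arm moves only by the shell command python3 -m crank 'ROWS'. ROWS is JSON, a list of rows, each a list of 7 numbers: the turn, a rotation vector about the tool's x, y, z in units of 180 degrees (1.0 is 180 degrees), then the shift along the tool's x, y, z in units of 0.02 m (1.0 is 0.02 m), then the closure, from 0 (fully open) to 1 (shut). In form: [[rx, ry, rz, dx, dy, dz, claw], ...]. A call has 1 to 20 rows; each row shifts and turns the commanded pose from where the row before left it, along the tool's axes as they then stand; what a row does not reach is not made up. A row lasts 1/8 s, in which the tool goes at most 62.5 mm and 10.7 degrees, less where a joint would pass 70% of its speed; a pose out of reach is approached as far as the arm can. A call with a number of a shift or a turn outside -1 to 1 is refused whole. A call with a gripper value outside its range is refused whole. The fingers move at their own pace and stop on an object; the grip force is fixed at half the most. Time passes only in rows, so rows that do not move let the fingers close. It gives the time, the measured TCP pose, the force, the opening and the grip force at its end, in the units of the state.
- robot.sense(): the state, without advancing time (a new reading comes with each control period).
- robot.grab_frame(name): name is "scene" or "top" or "wrist"; returns (picture, depth): 384x512x3 uint8, red, green, blue; 384x512 float32, mm along the optical axis (not along the pixel's ray), 0 where there is no reading.
- robot.get_calibration(name): a dict with "camera_matrix" (3x3 intrinsics, pixels), "distortion" ([k1, k2, p1, p2, k3] as OpenCV has them; the pictures are not rectified), "rvec" (rotation vector, rad) and "tvec" (3), from world to camera coordinates, as OpenCV has them; the wrist camera has in their place "mount" (4x4, takes a point from camera to tool coordinates, whose origin is the TCP and whose axes are the flange's). Camera axes: x right, y down, z forward; pixel columns grow to the right and rows downward; lengths in mm; the calibration is good to about 2 mm. A picture is of the moment at which its call begins: read the wrist's pose just before it. get_calibration takes no time and is no camera call.
- robot.finish_job(): hands the job in; it is judged then, once.
The state is a dict: "t": time; "joint_positions": joint angles; "dq": joint speeds; "joint_torque": joint torques, N m; "tcp_pos": TCP position; "orientation": TCP orientation; "force": force on the tool from outside, world axes, zero at the start; "moment": the same for the moment, N m; "gripper_width": finger opening in mm; "finger_force": force on a finger pad.
Only numpy, scipy, OpenCV 4.12 (cv2) and the standard library are available. Lean on these libraries where they do the work, as an engineer would, in place of code of your own. Each camera call takes 0.05 s, during which the arm holds its last target. There are 200 camera calls.

### The job

Put the set of three plain steel beakers together for storage: stand the middle-sized one inside the widest, and the narrowest inside the middle-sized one, all upright and standing on the floor of the beaker around them. Leave the widest beaker where it stands, set the others down gently rather than dropping or slamming them, and leave the steel mug with the handle alone.

Things in the scene. Friction and masses are not known exactly. Their poses are not given: they have to be found in the camera images.
- wide: The widest beaker of the set: low, round, open, plain stainless steel without handle, straight-sided. Outer diameter 98 mm, inner diameter 92 mm, height 55 mm, floor 4 mm thick, 0.4 to 0.5 kg. Stands loose on the dark bench mat. Origin: centre of the underside; z along its axis to the mouth.
- middle: The middle-sized beaker of the set: round, open, plain stainless steel without handle, straight-sided. Outer diameter 62 mm, inner diameter 56 mm, height 90 mm, floor 4 mm thick, 0.15 to 0.3 kg. Stood in the widest beaker its rim is 39 mm above that one's rim, so it can be held by the outside of its top part all the way. Origin: centre of the underside; z along its axis to the mouth.
- narrow: The narrowest and tallest beaker of the set: round, open, plain stainless steel without handle, straight-sided. Outer diameter 36 mm, inner diameter 31 mm, height 125 mm, 0.09 to 0.17 kg. Stood in the middle beaker its rim is 39 mm above that one's rim. Origin: centre of the underside; z along its axis to the mouth.
- mug: A bystander, not of the set: round stainless steel mug, outer diameter 70 mm, height 75 mm, with a wire handle that stands out to 62 mm from its axis at its own +y. Origin: centre of the underside; z along its axis. The beakers, this mug and a brown bottle (54 mm across, 105 mm tall) stand in any arrangement, axes at least 130 mm apart; no loose thing is taller than 140 mm.
There are look-alikes about, which are no part of the job. What is shaped like the middle but turquoise or yellow is not meant.

How it is judged (in metres and radians):
At the end, for the whole second after the job is handed in: Middle beaker on the floor of the widest (underside under 12 mm above its underside, axes within 22 mm), narrowest on the floor of the middle (under 12 mm, axes within 16 mm), all upright within 8.5 degrees, at rest; the widest on the bench within 40 mm of its start (horizontal distance between middle and wide below 0.022 m and z of middle in the frame of wide between 0 and 0.012 m and horizontal distance between narrow and middle below 0.016 m and z of narrow in the frame of middle between 0 and 0.012 m and height (world z) of wide below 0.008 m and distance of wide from where it was at the start of the episode below 0.04 m and angle between each of wide, middle, narrow's own z axis and vertical below 0.15 rad and linear speed of each of wide, middle, narrow below 0.03 m/s and angular speed of each of wide, middle, narrow below 0.3 rad/s); the robot touches nothing.
It fails at once if the mug is moved more than 40 mm or tipped (distance of mug from where it was at the start of the episode above 0.04 m or angle between mug's own z axis and vertical above 0.5 rad).
It fails at once if a beaker is dropped or slammed into another (more than 40 N between them) (contact force between any of middle, narrow and wide above 40 N or contact force between narrow and middle above 40 N).
It fails at once if a beaker of the set is tipped over (angle between any of wide, middle, narrow's own z axis and vertical above 0.7 rad).
It also fails if it takes over 61 s, if anything falls off the work surface, if the arm or the gripper's body presses on something with over 40 N, if the wrist force passes 120 N, or if a joint passes its speed limit or range.

## Working session

There is one attempt and no reset: what is moved stays moved. The work goes in short steps, Python scripts to look and compute and a shell command to move; the robot and the scene stay as the last step left them, time stands still between calls to the robot, and variables do not carry over. Pictures are saved under pics/ and viewed, at most 10 in all, crops included, and the job is handed in when it is done.

```bash
mkdir -p pics; cat > h.py <<'E'
from station import robot
import numpy as np, cv2
def ray(name,uv,z):
    c=robot.get_calibration(name);K=np.array(c["camera_matrix"]);d=np.array(c["distortion"])
    n=cv2.undistortPoints(np.array([[uv]],float),K,d)[0,0];r=np.array([n[0],n[1],1])
    if "mount" in c:
        s=robot.sense();M=np.array(c["mount"]);R=np.array(s["orientation"])
        o=R@M[:3,3]+np.array(s["tcp_pos"]);v=R@M[:3,:3]@r
    else:
        R=cv2.Rodrigues(np.array(c["rvec"],float))[0];o=-R.T@np.array(c["tvec"],float).ravel();v=R.T@r
    return o+v*(z-o[2])/v[2]
E
python3 - <<'E'
from h import *
for n in("top","scene"):
    p,d=robot.grab_frame(n); cv2.imwrite(f"pics/{n}0.png",cv2.resize(p[:,:,::-1],(800,600))); np.savez(f"{n}0.npz",p=p,d=d)
s=robot.sense();print(s["t"],s["tcp_pos"],np.round(s["orientation"],3),s["gripper_width"])
c=robot.get_calibration("wrist");print(np.round(c["mount"],3))
E
```

```text
0.1 [ 193.00688589 -620.03142823  230.35384268] [[ 0.955  0.297 -0.   ]
 [ 0.297 -0.955  0.002]
 [ 0.    -0.002 -1.   ]] 85.39923781246782
[[-1.0000e-03 -9.5300e-01 -3.0200e-01  7.8511e+01]
 [ 1.0000e+00 -1.0000e-03 -0.0000e+00 -1.0290e+00]
 [ 0.0000e+00 -3.0200e-01  9.5300e-01 -1.4280e+02]
 [ 0.0000e+00  0.0000e+00  0.0000e+00  1.0000e+00]]
```

View pics/top0.png

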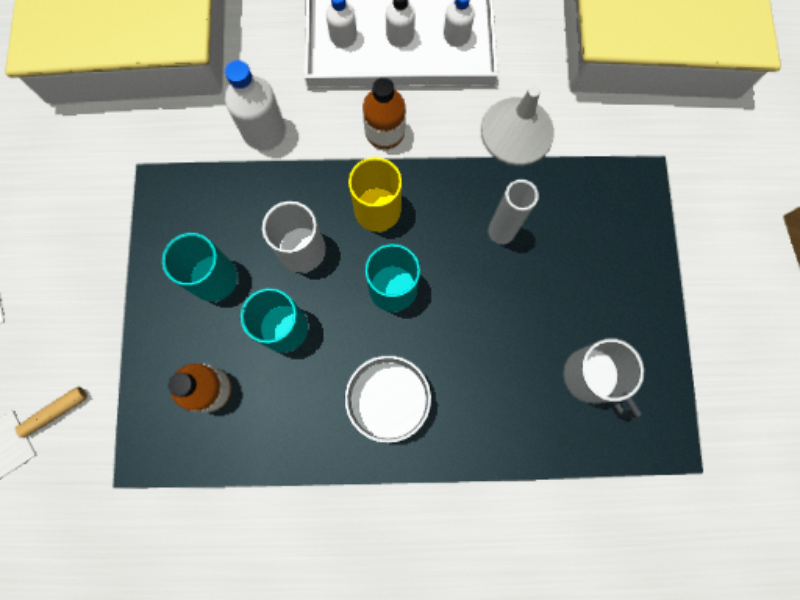

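View pics/scene0.png

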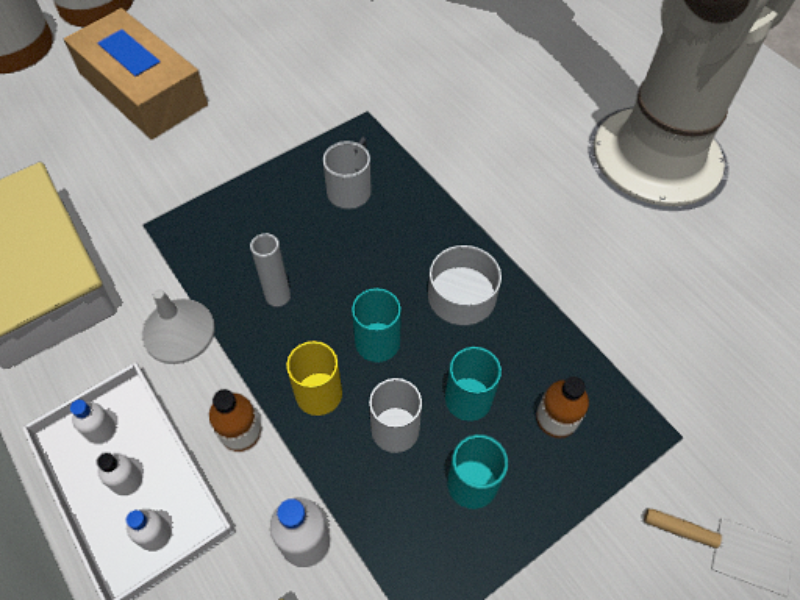

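Top view (800x600 px): the wide beaker is at (388,398), the mug with its handle at (610,370), and the narrow rim at (521,195). Middle-shaped candidates are grey (290,229), yellow (375,185) and turquoise (190,260), (270,318), (392,272). The grey one is the one meant, because it is plain steel without a handle. Next I confirm it in a crop and measure.

```bash
python3 - <<'E'
from h import *
T=dict(wide=(388,398,55),middle=(290,229,90),narrow=(521,195,125),mug=(612,368,75),yel=(375,184,90),tq1=(191,260,90),tq2=(270,318,90),tq3=(393,272,90),bot=(181,384,105))
S=dict(wide=(465,274),middle=(396,405),narrow=(265,245),mug=(347,158),yel=(313,367),tq1=(478,464),tq2=(474,373),tq3=(377,314))
for k,(u,v,z) in T.items():
    print(k,ray("top",(u*.64,v*.64),z).round(0), ray("scene",(S[k][0]*.64,S[k][1]*.64),z).round(0) if k in S else "")
p=np.load("top0.npz")["p"]
cv2.imwrite("pics/crop.png",cv2.resize(p[90:300,90:430,::-1],(800,494),interpolation=cv2.INTER_CUBIC))
E
```

```text
wide [435.  24.  55.] [433.  28.  55.]
middle [626. 131.  90.] [630. 140.  90.]
narrow [ 648. -126.  125.] [ 647. -122.  125.]
mug [ 461. -228.   75.] [ 456. -226.   75.]
yel [678.  34.  90.] [682.  43.  90.]
tq1 [592. 242.  90.] [597. 251.  90.]
tq2 [524. 151.  90.] [530. 161.  90.]
tq3 [573.  15.  90.] [578.  27.  90.]
bot [452. 241. 105.]
```

View pics/crop.png

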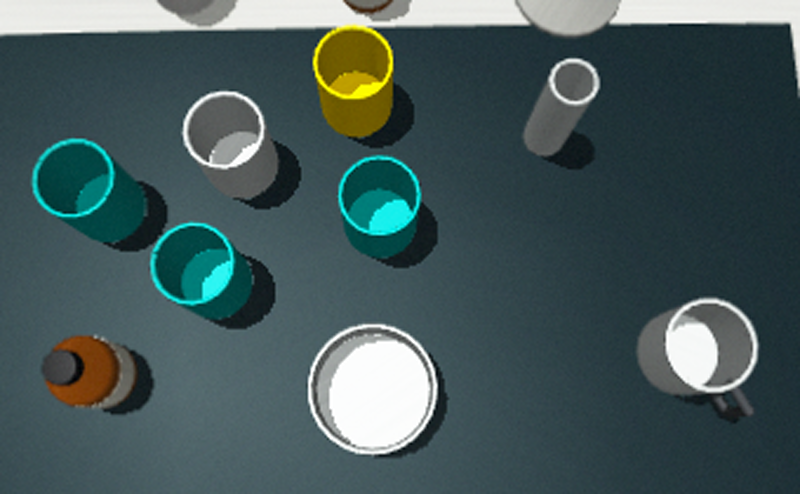

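The crop confirms it: the plain grey beaker at crop (223,130) is the only steel one of middle shape, and the handled mug is at (710,345). Now I move above it.

```bash
python3 -m crank '[[0,0,0,1,-0.925,0,0],[0,0,0,1,-0.925,0,0],[0,0,0,1,-0.925,0,0],[0,0,0,1,-0.925,0,0],[0,0,0,1,-0.925,0,0],[0,0,0,1,-0.925,0,0],[0,0,0,1,-0.925,0,0],[0,0,0,1,-0.925,0,0],[0,0,0,1,-0.925,0,0],[0,0,0,1,-0.925,0,0],[0,0,0,1,-0.925,0,0],[0,0,0,1,-0.925,0,0],[0,0,0,1,-0.925,0,0],[0,0,0,1,-0.925,0,0],[0,0,0,1,-0.925,0,0],[0,0,0,1,-0.925,0,0]]' | cut -c1-600
```

```text
t: 2.1
tcp_pos: [410.9, -242.0, 231.1]
orientation: [[0.955, 0.297, -0.0], [0.297, -0.955, 0.0], [-0.0, -0.0, -1.0]]
force: [-0.1, 0.3, 0.1]
gripper_width: 85.5
finger_force: 0.0
```

```bash
python3 -m crank '[[0,0,0,1,-0.925,0,0],[0,0,0,1,-0.925,0,0],[0,0,0,1,-0.925,0,0],[0,0,0,1,-0.925,0,0],[0,0,0,1,-0.925,0,0],[0,0,0,1,-0.925,0,0],[0,0,0,1,-0.925,0,0],[0,0,0,1,-0.925,0,0],[0,0,0,1,-0.925,0,0],[0,0,0,1,-0.925,0,0],[0,0,0,1,-0.925,0,0],[0,0,0,1,-0.925,0,0],[0,0,0,1,-0.925,0,0],[0,0,0,1,-0.925,0,0],[0,0,0,1,-0.925,0,0],[0,0,0,1,-0.925,0,0]]' | cut -c1-600
```

```text
t: 4.1
tcp_pos: [628.4, 135.4, 230.7]
orientation: [[0.955, 0.297, -0.001], [0.297, -0.955, -0.0], [-0.001, 0.0, -1.0]]
force: [0.4, -0.0, 0.3]
gripper_width: 85.3
finger_force: 0.0
```

```bash
python3 -m crank '[[0,0,-0.05,0,0,0,0],[0,0,-0.05,0,0,0,0],[0,0,-0.05,0,0,0,0],[0,0,-0.05,0,0,0,0],[0,0,-0.05,0,0,0,0],[0,0,-0.05,0,0,0,0],[0,0,-0.05,0,0,0,0],[0,0,-0.05,0,0,0,0],[0,0,-0.05,0,0,0,0],[0,0,-0.05,0,0,0,0],[0,0,-0.05,0,0,0,0],[0,0,0,0,0,0,0]]' | cut -c1-600; python3 - <<'E'
from h import *
s=robot.sense();print(s["t"],s["joint_positions"],s["tcp_pos"],np.round(s["orientation"],3))
p,d=robot.grab_frame("wrist");np.savez("w1.npz",p=p,d=d)
cv2.imwrite("pics/w1.png",p[:,:,::-1])
E
```

```text
t: 5.6
tcp_pos: [628.1, 134.6, 230.6]
orientation: [[-0.442, 0.897, -0.001], [0.897, 0.442, 0.0], [0.001, -0.001, -1.0]]
force: [-0.0, 0.5, -0.1]
gripper_width: 85.0
finger_force: 0.0
5.6 [ 26.45116315  40.76057179 -63.31993055  89.19269666  37.38909801
  73.63368289 -15.975961  ] [628.07153441 134.59183304 230.59754248] [[-0.442  0.897 -0.001]
 [ 0.897  0.442  0.   ]
 [ 0.001 -0.001 -1.   ]]
```

View pics/w1.png

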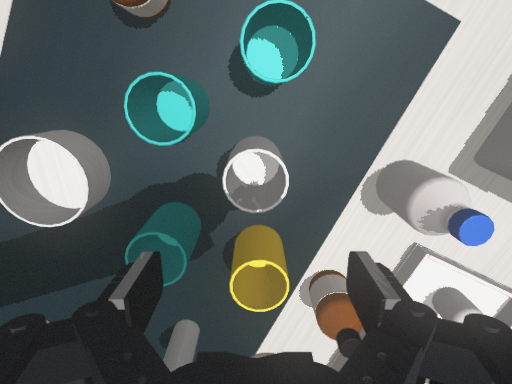

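The wrist view shows the steel middle beaker's rim at about (256,180), yellow at (260,285), and turquoise at (160,108), (278,42) and (157,258). The wide beaker is partly visible at the left (40,180).

```bash
python3 - <<'E'
from h import *
p,d=np.load("w1.npz").values()
h=cv2.cvtColor(p,cv2.COLOR_RGB2HSV)
s=robot.sense();t=np.array(s["tcp_pos"]);R=np.array(s["orientation"])
# rim by depth: camera depth band of rim plane -> bright unsaturated
m=((h[:,:,1]<40)&(h[:,:,2]>70)).astype(np.uint8);m[:125]=0;m[225:]=0;m[:,:200]=0;m[:,305:]=0
ys,xs=np.nonzero(m)
W=np.array([ray("wrist",(x,y),90) for x,y in zip(xs,ys)])
D=np.linalg.norm(W[:,:2]-ray("wrist",(256,180),90)[:2],axis=1)
k=(D>27.5)&(D<36)&(p[ys,xs].mean(1)>170)
A=np.c_[2*W[k,:2],np.ones(k.sum())];sol=np.linalg.lstsq(A,(W[k,:2]**2).sum(1),rcond=None)[0]
print("hand",ray("wrist",(256,180),90),"fit",sol[:2],np.sqrt(sol[2]+sol[0]**2+sol[1]**2),k.sum())
print("tool delta",R.T@(np.r_[sol[:2],90]-t))
print("extents",[ray("wrist",q,90).round(0) for q in((222,181),(289,181),(256,149),(256,213))])
print("wide",ray("wrist",(40,180),55), "tq2",ray("wrist",(160,108),90),"yel",ray("wrist",(260,285),90))
print("depth rim",d[205:216,256])
E
```

```text
Traceback (most recent call last):
  File "h.py", line 4, in ray
    c=robot.get_calibration(name);K=np.array(c["camera_matrix"]);d=np.array(c["distortion"])
ValueError: time passes only in moves, steps and waits
```

```bash
cat > h.py <<'E'
from station import robot
import numpy as np, cv2
C={};S0=robot.sense()
def ray(name,uv,z):
    if name not in C: C[name]=robot.get_calibration(name)
    c=C[name];K=np.array(c["camera_matrix"]);d=np.array(c["distortion"])
    n=cv2.undistortPoints(np.array([[uv]],float),K,d)[0,0];r=np.array([n[0],n[1],1])
    if "mount" in c:
        s=S0;M=np.array(c["mount"]);R=np.array(s["orientation"])
        o=R@M[:3,3]+np.array(s["tcp_pos"]);v=R@M[:3,:3]@r
    else:
        R=cv2.Rodrigues(np.array(c["rvec"],float))[0];o=-R.T@np.array(c["tvec"],float).ravel();v=R.T@r
    return o+v*(z-o[2])/v[2]
def fit(p,uv,z,r,thr=170):
    """circle through bright unsaturated rim pixels near uv, on plane z, outer radius r"""
    c0=ray("wrist",uv,z)[:2];g=p.astype(int);m=(g.mean(2)>thr)&(g.max(2)-g.min(2)<40)
    P=[(x,y) for y,x in zip(*np.nonzero(m)) if abs(x-uv[0])<110 and abs(y-uv[1])<110]
    W=np.array([ray("wrist",q,z)[:2] for q in P]);D=np.linalg.norm(W-c0,axis=1)
    W=W[(D>r-5)&(D<r+4)];sol=np.linalg.lstsq(np.c_[2*W,np.ones(len(W))],(W**2).sum(1),rcond=None)[0]
    c=np.r_[sol[:2],z];R=np.array(S0["orientation"])
    print("hand",c0.round(1),"fit",c.round(1),"r",np.sqrt(sol[2]+sol[0]**2+sol[1]**2).round(1),len(W),"tool delta",(R.T@(c-np.array(S0["tcp_pos"]))).round(1))
E
python3 - <<'E'
from h import *
p,d=np.load("w1.npz").values()
fit(p,(256,180),90,31)
print("extents",[ray("wrist",q,90).round(0) for q in((222,181),(289,181),(256,149),(256,213))])
print("wide",ray("wrist",(40,180),55), "tq2",ray("wrist",(160,108),90),"yel",ray("wrist",(260,285),90))
E
```

```text
hand [630.1 136.8] fit [630.3 135.4  90. ] r 29.1 467 tool delta [ -0.4   2.4 140.7]
extents [array([602., 122.,  90.]), array([658., 149.,  90.]), array([617., 163.,  90.]), array([645., 107.,  90.])]
wide [435.11744852  30.69708956  55.        ] tq2 [527.65098076 158.0684598   90.        ] yel [683.15239231  38.01583287  90.        ]
```

```bash
python3 -m crank '[[0,0,0,0,0.12,0.93,0],[0,0,0,0,0,1,0],[0,0,0,0,0,1,0],[0,0,0,0,0,1,0],[0,0,0,0,0,1,0],[0,0,0,0,0,1,0],[0,0,0,0,0,1,0],[0,0,0,0,0,1,0],[0,0,0,0,0,1,0],[0,0,0,0,0,0,0],[0,0,0,0,0,0,1],[0,0,0,0,0,0,1],[0,0,0,0,0,0,1],[0,0,0,0,0,0,1],[0,0,0,0,0,0,1],[0,0,0,0,0,0,1],[0,0,0,0,0,0,1]]'
```

```text
t: 7.78
tcp_pos: [631.0, 136.2, 54.0]
orientation: [[-0.443, 0.897, 0.001], [0.897, 0.443, 0.0], [-0.001, 0.001, -1.0]]
force: [-2.3, -1.8, 6.4]
gripper_width: 61.3
finger_force: 65.5
```

```bash
python3 -m crank '[[0,0,0,0,0,-0.5,1],[0,0,0,0,0,-1,1],[0,0,0,0,0,-1,1],[0,0,0,0,0,-1,1],[0,0,0,0,0,-1,1],[0,0,0,0,0,-1,1],[0,0,0,0,0,-1,1],[0,0,0,-0.375,-0.933,0,1],[0,0,0,-0.375,-0.933,0,1],[0,0,0,-0.375,-0.933,0,1],[0,0,0,-0.375,-0.933,0,1],[0,0,0,-0.375,-0.933,0,1],[0,0,0,-0.375,-0.933,0,1],[0,0,0,-0.375,-0.933,0,1],[0,0,0,-0.375,-0.933,0,1],[0,0,0,-0.375,-0.933,0,1],[0,0,0,-0.375,-0.933,0,1],[0,0,0,-0.375,-0.933,0,1],[0,0,0,-0.375,-0.933,0,1],[0,0,0,0,0,0,1]]'; python3 - <<'E'
from h import *
p,d=robot.grab_frame("wrist");np.savez("w2.npz",p=p,d=d)
cv2.imwrite("pics/w2.png",p[:,:,::-1])
E
```

```text
t: 10.28
tcp_pos: [468.8, -45.3, 183.0]
orientation: [[-0.441, 0.897, -0.001], [0.897, 0.441, -0.002], [-0.001, -0.001, -1.0]]
force: [0.3, 0.1, -2.3]
gripper_width: 61.3
finger_force: 65.6
```

View pics/w2.png

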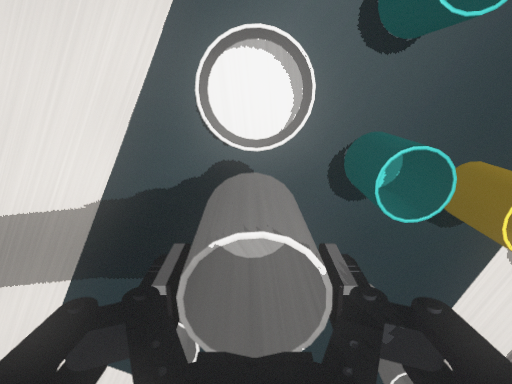

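The middle beaker is held upright with its rim at about (255,295), and the whole wide beaker is in view at (256,87). I'll fit both rims.

```bash
python3 - <<'E'
from h import *
p,d=np.load("w2.npz").values()
fit(p,(256,87),55,49)
print([ray("wrist",q,55).round(1) for q in((195,87),(315,87),(256,24),(256,150))])
z=S0["tcp_pos"][2]+36   # held rim height: was 90 with TCP at 54
R=np.array(S0["orientation"])
for q in((177,297),(332,297),(256,233),(255,295)):print((R.T@(ray("wrist",q,z)-np.array(S0["tcp_pos"]))).round(1))
E
```

```text
hand [435.9  30.4] fit [436.4  27.6  55. ] r 47.4 1315 tool delta [ 79.4   2.  128.1]
[array([391.8,   8.6,  55. ]), array([478.7,  51.3,  55. ]), array([415.9,  70.9,  55. ]), array([458.5, -15.5,  55. ])]
[  1.8 -29.2 -36. ]
[  1.7  31.6 -36. ]
[ 29.1   1.7 -36. ]
[  2.6   1.3 -36. ]
```

```bash
python3 -m crank '[[0,0,0,1,0.12,0,1],[0,0,0,1,0,0,1],[0,0,0,1,0,0,1],[0,0,0,0.8,0,0,1],[0,0,0,0.25,0,0,1],[0,0,0,0,0,0,1],[0,0,0,0,0,1,1],[0,0,0,0,0,1,1],[0,0,0,0,0,1,1],[0,0,0,0,0,1,1],[0,0,0,0,0,0.75,1],[0,0,0,0,0,0.5,1],[0,0,0,0,0,0.2,1],[0,0,0,0,0,0.2,1],[0,0,0,0,0,0.1,1],[0,0,0,0,0,0.1,1],[0,0,0,0,0,0.1,1],[0,0,0,0,0,0.1,1],[0,0,0,0,0,0.1,1],[0,0,0,0,0,0,1]]'
```

```text
t: 12.82
tcp_pos: [435.7, 29.8, 59.6]
orientation: [[-0.443, 0.897, -0.0], [0.897, 0.443, 0.0], [0.0, -0.0, -1.0]]
force: [-1.2, 1.1, -1.4]
gripper_width: 61.3
finger_force: 65.6
```

```bash
python3 -m crank '[[0,0,0,0,0,0.04,1],[0,0,0,0,0,0.04,1],[0,0,0,0,0,0,1]]'
```

```text
t: 13.2
tcp_pos: [435.9, 29.8, 58.1]
orientation: [[-0.443, 0.896, 0.0], [0.896, 0.443, 0.0], [-0.0, 0.0, -1.0]]
force: [0.0, 0.1, -1.7]
gripper_width: 61.5
finger_force: 65.7
```

```bash
python3 -m crank '[[0,0,0,0,0,0.03,1],[0,0,0,0,0,0.02,1],[0,0,0,0,0,0,1]]'
```

```text
t: 13.58
tcp_pos: [435.9, 29.7, 57.9]
orientation: [[-0.443, 0.896, 0.0], [0.896, 0.443, -0.001], [-0.001, -0.0, -1.0]]
force: [-4.3, -1.2, 13.0]
gripper_width: 61.5
finger_force: 66.9
```

```bash
python3 -m crank '[[0,0,0,0,0,0,0],[0,0,0,0,0,0,0],[0,0,0,0,0,0,0],[0,0,0,0,0,-0.5,0],[0,0,0,0,0,-1,0],[0,0,0,0,0,-1,0],[0,0,0,0,0,-1,0],[0,0,0,0,0,-1,0],[0,0,0,0,0,-1,0],[0,0,0,0,0,-1,0],[0,0,0,0,0,-1,0],[0,0,0,0,0,-1,0],[0,0,0,0,0,-1,0]]'
```

```text
t: 15.2
tcp_pos: [435.6, 30.0, 248.1]
orientation: [[-0.444, 0.896, -0.0], [0.896, 0.444, -0.0], [-0.0, -0.0, -1.0]]
force: [0.4, -0.0, 0.0]
gripper_width: 85.1
finger_force: 0.0
```

```bash
python3 -m crank '[[0,0,0,-0.965,0.505,0,0],[0,0,0,-0.965,0.505,0,0],[0,0,0,-0.965,0.505,0,0],[0,0,0,-0.965,0.505,0,0],[0,0,0,-0.965,0.505,0,0],[0,0,0,-0.965,0.505,0,0],[0,0,0,-0.965,0.505,0,0],[0,0,0,-0.965,0.505,0,0],[0,0,0,-0.965,0.505,0,0],[0,0,0,-0.965,0.505,0,0],[0,0,0,-0.965,0.505,0,0],[0,0,0,-0.965,0.505,0,0],[0,0,0,0,0,0,0]]'; python3 - <<'E'
from h import *
p,d=robot.grab_frame("wrist");np.savez("w3.npz",p=p,d=d)
q,_=robot.grab_frame("top");np.savez("t3.npz",p=q)
cv2.imwrite("pics/w3.png",np.hstack([cv2.resize(p,(400,300)),cv2.resize(q,(400,300))])[:,:,::-1])
E
```

```text
t: 16.82
tcp_pos: [647.6, -125.3, 247.1]
orientation: [[-0.441, 0.897, 0.0], [0.897, 0.441, 0.001], [0.001, 0.0, -1.0]]
force: [-0.0, -0.3, 0.3]
gripper_width: 85.3
finger_force: 0.0
```

View pics/w3.png

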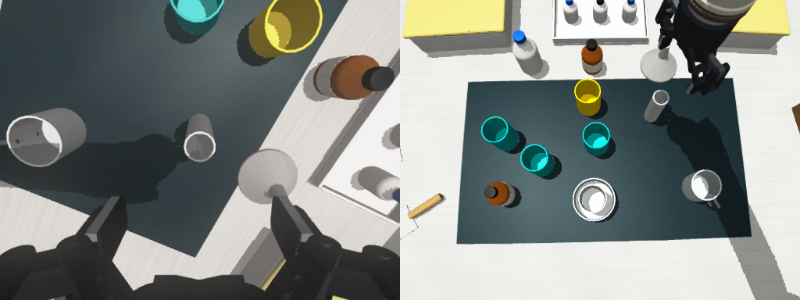

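Left half, wrist view: the narrow rim is at full-res (256,187), with the funnel close by on the right at about (342,228). Right half, top view: the middle beaker stands inside the wide one.

```bash
python3 - <<'E'
from h import *
p,d=np.load("w3.npz").values()
fit(p,(256,187),125,18,150)
R=np.array(S0["orientation"]);t=np.array(S0["tcp_pos"])
print([(R.T@(ray("wrist",q,125)-t)).round(1) for q in((236,187),(276,187),(256,167),(256,206))])
for q in((306,220),(310,205),(320,200),(342,225),(352,245)):
    dep=float(d[q[1],q[0]])
    a=ray("wrist",q,0);b=ray("wrist",q,100);M=np.array(C["wrist"]["mount"])
    f=lambda w:(M[:3,:3].T@(R.T@(w-t)-M[:3,3]))[2]
    z=100*(dep-f(a))/(f(b)-f(a));w=ray("wrist",q,z);print(q,w.round(0),(R.T@(w-t)).round(0))
E
```

```text
hand [ 649.1 -122.4] fit [ 648.7 -123.   125. ] r 16.4 264 tool delta [ -0.8   2.1 122.3]
[array([ -0.3, -14.7, 122.3]), array([ -0.4,  20.2, 122.3]), array([ 17.4,   2.7, 122.3]), array([-18. ,   2.8, 122.3])]
(306, 220) [ 743. -165.    7.] [-80.  69. 240.]
(310, 205) [ 740. -146.    1.] [-62.  74. 246.]
(320, 200) [ 747. -133.    6.] [-53.  85. 242.]
(342, 225) [ 773. -141.   42.] [-72. 105. 205.]
(352, 245) [ 782. -150.   70.] [-84. 110. 177.]
```

```bash
python3 -m crank '[[0,0,0,0,0.13,0.8,0],[0,0,0,0,0,1,0],[0,0,0,0,0,1,0],[0,0,0,0,0,1,0],[0,0,0,0,0,1,0],[0,0,0,0,0,1,0],[0,0,0,0,0,1,0],[0,0,0,0,0,1,0],[0,0,0,0,0,0,0],[0,0,0,0,0,0,1],[0,0,0,0,0,0,1],[0,0,0,0,0,0,1],[0,0,0,0,0,0,1],[0,0,0,0,0,0,1],[0,0,0,0,0,0,1],[0,0,0,0,0,0,1],[0,0,0,0,0,0,1],[0,0,0,0,0,0,1]]'
```

```text
t: 19.18
tcp_pos: [649.8, -123.3, 92.3]
orientation: [[-0.443, 0.897, 0.001], [0.897, 0.443, -0.001], [-0.001, 0.0, -1.0]]
force: [-2.1, -0.9, 6.0]
gripper_width: 35.4
finger_force: 59.7
```

```bash
python3 -m crank '[[0,0,0,0,0,-0.5,1],[0,0,0,0,0,-1,1],[0,0,0,0,0,-1,1],[0,0,0,0,0,-1,1],[0,0,0,0,0,-1,1],[0,0,0,0,0,-1,1],[0,0,0,0,0,-1,1],[0,0,0,0,0,-0.5,1],[0,0,0,0.945,-0.78,0,1],[0,0,0,0.945,-0.78,0,1],[0,0,0,0.945,-0.78,0,1],[0,0,0,0.945,-0.78,0,1],[0,0,0,0.945,-0.78,0,1],[0,0,0,0.945,-0.78,0,1],[0,0,0,0.945,-0.78,0,1],[0,0,0,0.945,-0.78,0,1],[0,0,0,0,0,0,1],[0,0,0,0,0,0,1]]'; python3 - <<'E'
from h import *
p,d=robot.grab_frame("wrist");np.savez("w4.npz",p=p,d=d)
cv2.imwrite("pics/w4.png",p[:,:,::-1])
E
```

```text
t: 21.42
tcp_pos: [471.2, -43.4, 231.4]
orientation: [[-0.442, 0.897, 0.001], [0.897, 0.442, -0.001], [-0.001, 0.0, -1.0]]
force: [-1.0, -0.7, -0.3]
gripper_width: 35.2
finger_force: 60.1
```

View pics/w4.png

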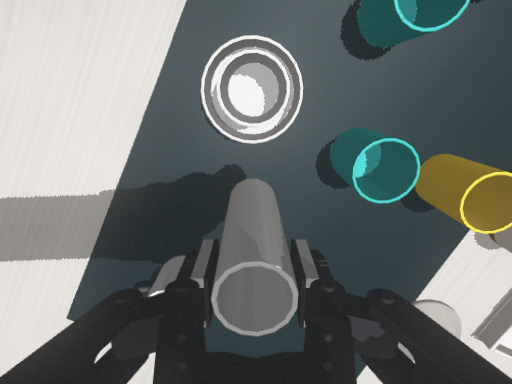

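The middle beaker's rim is at about (253,88) inside the wide one, and the narrow is held with its rim at (255,299). Next, measure both.

```bash
python3 - <<'E'
from h import *
p,d=np.load("w4.npz").values()
fit(p,(253,89),94,31,190)
R=np.array(S0["orientation"]);t=np.array(S0["tcp_pos"])
g=p.mean(2).astype(int);print("row88",g[88,196:236],g[88,272:310]);print("col253",g[32:66,253],g[108:146,253])
z=t[2]+125-92.3
print([(R.T@(ray("wrist",q,z)-t)).round(1) for q in((211,299),(298,299),(255,261),(255,336))])
E
```

```text
hand [436.1  29.1] fit [435.8  28.2  94. ] r 30.4 1187 tool delta [ 79.9  -0.4 137.3]
row88 [ 90  91  89  84 117 211 242 235 144 115 117 115 115 115 135 214 244 235
 168 165 198 238 244 235 117 119 120 121 119 120 118 152 227 245 245 245
 245 245 245 244] [172 172 172 166 167 168 156 110 112 111 112 111 111 115 172 243 244 234
 168 165 165 156 104 107 107 108 107 115 190 243 243 133  98  97  95  97
  97  98]
col253 [ 94  93  94 200 244 244 229 116  95  96  99  99  99 100 115 164 169 208
 245 245 238 103 101 101 103 102 100 101  99 103 115 167 169 167] [246 245 245 245 245 245 245 239 183 126 126 124 123 123 126 212 242 242
 230 236 244 244 244 243 243 235 177 122 121 120 122 118 198 240 237 187
  95  92]
[array([ -1.6, -16.5, -32.7]), array([ -1.7,  18.8, -32.7]), array([ 15.7,   1.4, -32.7]), array([-19.9,   1.3, -32.7])]
```

```bash
python3 -m crank '[[0,0,0,1,-0.05,0,1],[0,0,0,1,0,0,1],[0,0,0,1,0,0,1],[0,0,0,0.8,0,0,1],[0,0,0,0.3,0,0,1],[0,0,0,0,0,0,1],[0,0,0,0,0,1,1],[0,0,0,0,0,1,1],[0,0,0,0,0,1,1],[0,0,0,0,0,1,1],[0,0,0,0,0,1,1],[0,0,0,0,0,0.55,1],[0,0,0,0,0,0.3,1],[0,0,0,0,0,0.2,1],[0,0,0,0,0,0.15,1],[0,0,0,0,0,0.1,1],[0,0,0,0,0,0.1,1],[0,0,0,0,0,0,1]]'
```

```text
t: 23.72
tcp_pos: [433.3, 30.3, 103.1]
orientation: [[-0.443, 0.897, -0.0], [0.897, 0.443, -0.0], [-0.0, -0.0, -1.0]]
force: [0.9, 0.5, -0.3]
gripper_width: 35.3
finger_force: 60.1
```

```bash
python3 -m crank '[[0,0,0,0,0,0.05,1],[0,0,0,0,0,0.05,1],[0,0,0,0,0,0,1]]'
```

```text
t: 24.1
tcp_pos: [433.3, 30.3, 101.1]
orientation: [[-0.443, 0.897, -0.0], [0.897, 0.443, -0.0], [0.0, -0.0, -1.0]]
force: [0.1, 0.2, -1.6]
gripper_width: 35.3
finger_force: 60.1
```

```bash
python3 -m crank '[[0,0,0,0,0,0.03,1],[0,0,0,0,0,0,1]]'
```

```text
t: 24.35
tcp_pos: [433.4, 30.3, 100.5]
orientation: [[-0.443, 0.897, 0.0], [0.897, 0.443, -0.0], [-0.0, 0.0, -1.0]]
force: [-0.2, 1.1, -1.1]
gripper_width: 35.4
finger_force: 60.1
```

```bash
python3 -m crank '[[0,0,0,0,0,0.03,1],[0,0,0,0,0,0,1]]'
```

```text
t: 24.6
tcp_pos: [433.5, 30.3, 100.2]
orientation: [[-0.443, 0.897, 0.0], [0.897, 0.443, -0.0], [-0.0, -0.0, -1.0]]
force: [-1.6, 0.2, 4.6]
gripper_width: 35.2
finger_force: 60.7
```

Contact at the predicted height with 4.6 N. Now I open, retreat and check.

```bash
python3 -m crank '[[0,0,0,0,0,0,0],[0,0,0,0,0,0,0],[0,0,0,0,0,0,0],[0,0,0,0,0,0,0],[0,0,0,0,0,-0.5,0],[0,0,0,0,0,-1,0],[0,0,0,0,0,-1,0],[0,0,0,0,0,-1,0],[0,0,0,0,0,-1,0],[0,0,0,0,0,-1,0],[0,0,0,0,0,-1,0],[0,0,0,0,0,-1,0],[0,0,0,0,0,0,0]]'; python3 - <<'E'
from h import *
p,d=robot.grab_frame("wrist");q,_=robot.grab_frame("scene")
cv2.imwrite("pics/w5.png",np.hstack([cv2.resize(p,(400,300)),cv2.resize(q[120:240,210:370],(400,300))])[:,:,::-1])
E
```

```text
t: 26.22
tcp_pos: [434.3, 30.4, 251.3]
orientation: [[-0.443, 0.897, 0.003], [0.897, 0.443, -0.001], [-0.002, 0.002, -1.0]]
force: [-0.5, 0.1, -0.7]
gripper_width: 85.3
finger_force: 0.0
```

View pics/w5.png

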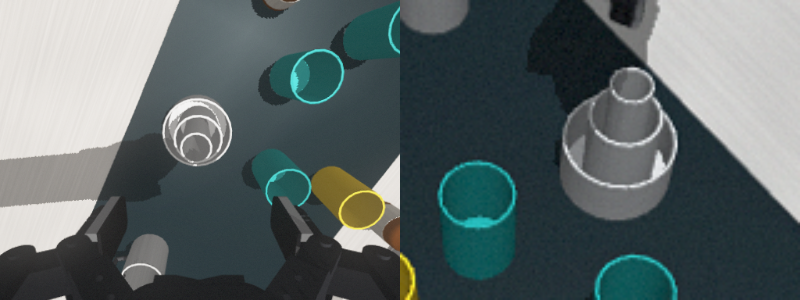

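The three beakers stand upright and nested, at wrist (197,135) and scene crop (620,145). The gripper is clear of them, so I hand in.

```bash
python3 -c "
from station import robot
print(robot.finish_job())"
```

```text
the job is handed in; nothing more can be done
None
```

I nested the three steel beakers upright (narrow in middle, middle in wide), with the gripper clear and the mug untouched, and handed the job in at about 26 s; the hand-in call gave no verdict.

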